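# Prop open the damp chest's lid

### The job

Raise the lid of the small wooden damp chest and prop it open: swing down the steel prop rod that lies along the lid's side and feel its foot into the hole of the steel ledge on the chest's side until it is fully home and holds the lid up. Never press the foot hard on the ledge, leave the other things on the table where they are, and let go at the end.

Things in the scene. Friction and masses are not known exactly. Their poses are not given: they have to be found in the camera images.
- chest: Open wooden box fixed to the table, 220 (its x) x 260 (its y) x 120 mm high; origin at the centre of its underside; +x points from the front (lid handle side) to the hinge side, z up. The prop and ledge are on its -y side.
- lid_hinge (a point): Point on the lid's hinge axis, which runs along the chest's y; at (110, 0, 125) mm in the chest's frame.
- lid (a joint): Lid angle (rad): 0 shut, grows to 1.3 as the front rises; about 0.72 when propped, higher while the foot is above the ledge. Wooden board 222 mm deep, 264 wide, 10 thick, 0.55 to 0.85 kg, mid-plane through the hinge axis. A worn soft-close hinge resists (0.45 N m friction + 6 N m per rad/s): lift slowly; let go, it stays or sinks at under 0.1 rad/s.
- lid_handle (a point): Middle of the lid's front bar: a round steel bar 12 mm in diameter, 100 mm long, along the chest's y, in the lid's plane, 50 mm in front of the lid's front edge and 272 mm from the hinge axis; free all round between its two end arms.
- prop (a joint): Angle of the prop rod to the lid (rad): 0 when it lies along the lid's side edge pointing to the hinge, grows to 2.2 as its foot swings down (lid + prop = 1.57: hangs plumb; 1.58 to 1.80 when seated). Stiff pivot (0.15 N m): it stays where left. Straight steel rod, 10 mm in diameter, flat foot 155 mm from the pivot.
- prop_pivot (a point): Pivot of the prop on the lid's -y side: on the lid's mid-plane, 175 mm from the hinge axis towards the front, 142 mm to the -y side of the chest's centre; its axis is parallel to the hinge, so rod and foot move only in that upright plane.
- prop_grip (a point): Grasp point on the prop's cross-bar: a round steel bar 12 mm in diameter that sticks out sideways (chest's -y) from the rod at 105 mm from the pivot, i.e. 50 mm before the foot; it is 83 mm long and this point is 55 mm out from the rod's middle. The bar can turn between finger pads.
- prop_foot (a point): Middle of the flat end of the prop's foot (10 mm in diameter, 1 mm bevel).
- bracket: Steel ledge, 100 mm along x, 34 wide, flat top, one square blind hole 13 mm wide, 14 deep. Origin: nominal centre of the hole's mouth, at (-40, -142, 100) mm in the chest's frame, same axes. Clamped by eye: the true hole is up to 18 mm either way along the chest's x from the origin, fixed, right under the rod's plane. Fully home = foot on the hole's bottom. Over 25 N from the foot bends it.
- basin: Bystander: aluminium pot, 180 mm across, 100 mm high; origin at its underside.
- saucer: Bystander: low clay plate, 100 mm across, 22 mm high, on the table in front of the chest, partly under the lid handle; origin at its underside.
- teabowl: Bystander: small clay bowl, 72 mm across, 55 mm high, on the table beside the chest on the prop's side; origin at its underside.
- mug: Bystander: white mug, 80 mm across, 90 mm high; origin at its underside.
- glaze: Bystander: plastic glaze jar, 70 mm across, 110 mm high; origin at its underside.
- paddle: Bystander: wooden spatula lying on the table; origin at its underside.
- brush: Bystander: brush lying on the table; origin at its underside.

How it is judged:
On the way, in this order (a step that is already met when the one before it is completed fails the run):
1. the lid is raised past 0.6 rad (value of joint lid above 0.6 rad), for 0.2 s.
2. the prop is swung down, foot close to the hole (x of prop_foot in the frame of bracket between -0.04 and 0.04 m and z of prop_foot in the frame of bracket below 0.03 m and value of joint prop above 0.6 rad), for 0.2 s.
At the end, for the whole second after the job is handed in: The prop's foot is in the ledge's hole, its tip at least 10 mm below the ledge's upper face (fully home is 14 mm) and within 23 mm of the nominal hole along the chest's x; the lid rests propped between 0.60 and 0.84 rad, lid and prop still (under 0.02 and 0.05 rad/s) (z of prop_foot in the frame of bracket below -0.01 m and x of prop_foot in the frame of bracket between -0.023 and 0.023 m and value of joint lid between 0.6 and 0.84 rad and velocity of joint lid between -0.02 and 0.02 rad/s and velocity of joint prop between -0.05 and 0.05 rad/s); the robot touches nothing.
It fails at once if the foot presses the ledge with more than 25 N (contact force between prop and bracket above 25 N).
It fails at once if a bystander (basin, saucer, tea bowl, mug, glaze jar, paddle or brush) is moved more than 30 mm (distance of any of basin, saucer, teabowl, mug, glaze, paddle, brush from where it was at the start of the episode above 0.03 m).
It also fails if it takes over 72 s, if anything falls off the work surface, if the arm or the gripper's body presses on something with over 40 N, if the wrist force passes 120 N, or if a joint passes its speed limit or range.

### The arm

A 7-joint arm with a two-finger parallel gripper is mounted at the origin on the work surface. World frame = base frame: x ahead of the robot, y to its left, z up, the work surface at z = 0. Lengths are in m, angles in rad, forces in N, time in s.
With the tool pointing down it reaches from about 0.4 to 0.85 m from the base axis. Payload 4.5 kg.
Tool frame: the origin (TCP) lies at the centre of the arm's flange, where the gripper is bolted on; the fingertips stand 166 mm ahead of it and the grasp point (between the pads) lies 147 mm ahead of it (r.grip_depth is the distance from the TCP to the grasp point, in m); z points along the fingers, y is the line along which they close (so a half turn about z gives the same grasp; the last joint's range is limited). The gripper opens to 88 mm and grips with 3 to 60 N. Pads are 18 mm wide; open, the fingers measure 123 mm over their backs; the gripper's body (75 mm by 187 mm) begins 45 mm behind the grasp point.
Start: joints at [-1.156, 0.689, -0.195, 1.565, 0.157, 0.902, -0.215], TCP at [0.232, 0.58, 0.405] pointing down, gripper open.
Joint ranges: [-3.01, 3.01], [-0.46, 2.08], [-1.47, 1.51], [0.13, 2.56], [-1, 4.14], [0.04, 2.09], [-2.66, 2.66]. Speed limits (rad/s): [2.57, 2.57, 3.14, 3.14, 3.14, 3.14, 3.14].

### API

Orientations are given as a unit quaternion [x, y, z, w].
In Python, from plant import status, cams, r, finder gives the robot as it stands.
- The arm moves only by the tool play_rows, never from a script. Its argument "rows" is a list of rows, each a list of 7 numbers: the opening in per cent of the stroke, from 0 (shut) to 100 (fully open), then the shift along the tool's x, y, z in m, then the turn, a rotation vector about the tool's x, y, z in degrees. A call has 1 to 8 rows; each row shifts and turns the commanded pose from where the row before left it, along the tool's axes as they then stand; what a row does not reach is not made up. A row lasts 1/8 s, in which the tool goes at most 62.5 mm and 10.7 degrees, less where a joint would pass 70% of its speed; a pose out of reach is approached as far as the arm can. A call with a gripper value outside its range is refused whole. The fingers move at their own pace and stop on an object; "grip_force" is the grip in N (left out, the last holds). Time passes only in rows, so rows that do not move let the fingers close. It gives the time, the measured TCP pose, the force, the opening and the grip force at its end, in the units of the state.
- status.get_state(): the state, without advancing time (a new reading comes with each control period).
- cams.snapshot(name): name is "scene" or "top"; returns the picture (420x560x3 uint8, red, green, blue); there is no depth.
- cams.camera_params(name): a dict with "vfov" (degrees; the focal length in pixels is half the picture's height over the tangent of half this angle, whatever the lens; pixels are square), "cx", "cy" (the principal point, pixels), "R" (3x3) and "t" (3): a world point X has camera coordinates R X + t. Camera axes: x right, y down, z forward; pixel columns grow to the right and rows downward; lengths in m; the calibration is good to about 2 mm. A picture is of the moment at which its call begins. camera_params takes no time and is no camera call.
- r.finish_job(): hands the job in; it is judged then, once.
Trained networks look in the newest picture that a camera, given by its name, has taken for a name from the list of things; names that differ only in an ending like _2 or _b are one class to them, and where a whole thing is asked for, a point or a joint stands for the part that bears it (a point fixed in the world has none). Each returns a list of dicts, best first, with "score" (0 to 1); they miss things now and then, are a little off and sometimes report something else, mostly with a low value. They report only what shows in the picture. A call takes as long as a camera call.
- finder.spot_in(camera, label): "at" ([x, y, z] in m, in the coordinates of the camera as it stood for that picture, good to about 4 mm: the middle of the surface that is visible of it).
- finder.regions_of(camera, label): "mask" (420x560 bool, what is visible of it).
The state is a dict: "clock": time; "q": joint angles; "qd": joint speeds; "joint_torque": joint torques, N m; "tool_pos": TCP position; "eef_rot": TCP orientation; "contact_force": force on the tool from outside, world axes, zero at the start; "moment": the same for the moment, N m; "opening": opening from 0.0 (shut) to 1.0 (fully open); "finger_force": force on a finger pad.
Only numpy, scipy, OpenCV 4.12 (cv2) and the standard library are available. Lean on these libraries where they do the work, as an engineer would, in place of code of your own. Each camera call takes 0.05 s, during which the arm holds its last target. There are 200 camera calls.

## Working session

There is one attempt and no reset: what is moved stays moved. The work goes in short steps, Python scripts to look and compute and a tool call to move; the robot and the scene stay as the last step left them, time stands still between calls to the robot, and variables do not carry over. Pictures are saved under pics/ and viewed, at most 10 in all, crops included, and the job is handed in when it is done.

Besides the shell and the picture viewer there is one more tool, called after ">>>" by a JSON object that holds its "api" and its "payload", one argument or row to a line. play_rows: Moves the arm, as the interface text tells. Its arguments: {"type":"object","properties":{"rows":{"type":"array","items":{"type":"array","items":{"type":"number"}}},"grip_force":{"type":"number"}},"required":["rows"]}

```bash
ls; mkdir -p pics
cat > h.py <<'E'
import numpy as np, cv2
from scipy.spatial.transform import Rotation as Ro
from plant import status, cams, r, finder
def P(c):
    p=cams.camera_params(c); return np.array(p["R"]),np.array(p["t"]),210/np.tan(np.radians(p["vfov"])/2),p["cx"],p["cy"]
def world(c,at):
    R,t,*_=P(c); return R.T@(np.array(at)-t)
def proj(c,X):
    R,t,f,cx,cy=P(c); q=R@np.array(X)+t; return f*q[0]/q[2]+cx,f*q[1]/q[2]+cy
def snap(c,n):
    im=cams.snapshot(c); cv2.imwrite(f"pics/{n}.png",im[:,:,::-1]); return im
E
python3 - <<'E'
from h import *
np.set_printoptions(precision=4,suppress=True)
for c in("scene","top"):
    snap(c,c+"0"); print(c,cams.camera_params(c))
    for l in("chest","lid","lid_handle","prop","prop_grip","prop_pivot","prop_foot","bracket","basin","saucer","teabowl","mug","glaze"):
        try: print(l,[(round(d["score"],2),world(c,d["at"])) for d in finder.spot_in(c,l)[:2]])
        except Exception as e: print(l,e)
a=cv2.imread("pics/scene0.png");b=cv2.imread("pics/top0.png")
s=status.get_state();print(s)
E
```

```text
pics
scene {'vfov': 50.82065896875063, 'cx': 286.87182156546186, 'cy': 210.08696721529662, 'R': array([[ 0.4381,  0.8987,  0.0185],
       [ 0.5929, -0.2734, -0.7575],
       [-0.6757,  0.3428, -0.6526]]), 't': array([-0.1434, -0.2467,  1.7935])}
chest [(0.7, array([0.6422, 0.0907, 0.128 ]))]
lid [(0.77, array([0.5998, 0.1074, 0.1262])), (0.66, array([ 0.6491, -0.3225,  0.0562]))]
lid_handle [(0.6, array([0.6031, 0.1026, 0.1295]))]
prop [(0.83, array([ 0.6126, -0.0308,  0.1263]))]
prop_grip [(0.53, array([ 0.6112, -0.0299,  0.1255]))]
prop_pivot [(0.48, array([ 0.6101, -0.0319,  0.1247]))]
prop_foot [(0.77, array([ 0.6087, -0.0291,  0.1295]))]
bracket [(0.75, array([ 0.5424, -0.0231,  0.0996]))]
basin [(0.56, array([ 0.45  , -0.4214,  0.0484]))]
saucer []
teabowl [(0.56, array([ 0.5482, -0.0938,  0.036 ]))]
mug [(0.72, array([ 0.65  , -0.3219,  0.0564]))]
glaze [(0.82, array([ 0.3538, -0.2967,  0.0816]))]
top {'vfov': 52.85568830224185, 'cx': 284.24977466487445, 'cy': 218.05258561200029, 'R': array([[-0.0089, -0.9996, -0.0258],
       [-0.9986,  0.0103, -0.0528],
       [ 0.053 ,  0.
[... 842 characters left out ...]
0.64, array([0.5868, 0.107 , 0.1307]))]
mug [(0.81, array([ 0.6348, -0.321 ,  0.0295])), (0.56, array([ 0.5211, -0.0204,  0.1007]))]
glaze [(0.91, array([ 0.3323, -0.2892,  0.1112]))]
{'clock': 1.4, 'q': array([-1.1562,  0.6891, -0.1946,  1.5653,  0.1573,  0.9025, -0.2151]), 'qd': array([-0.0012, -0.0006,  0.0002,  0.0002,  0.0015,  0.0009,  0.0014]), 'joint_torque': array([  0.0004, -52.7489,  -1.2669, -15.3742,  -0.0519,  -0.0007,
         0.    ]), 'tool_pos': array([0.2323, 0.5802, 0.4047]), 'eef_rot': array([0.1892, 0.9819, 0.    , 0.    ]), 'contact_force': array([0.1197, 1.078 , 0.1319]), 'moment': array([ 0.0032,  0.0004, -0.0307]), 'finger_force': 0.0, 'opening': 0.9987129481991724}
```

View pics/scene0.png

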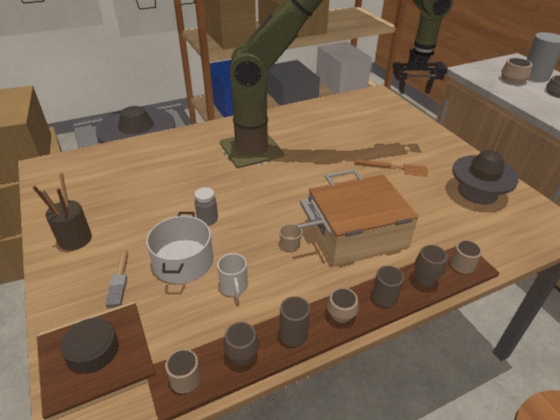

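View pics/top0.png

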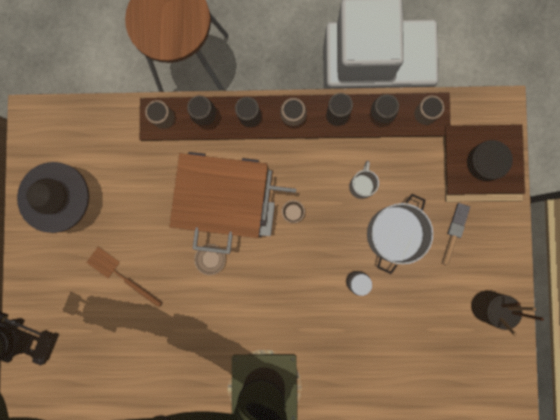

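The pictures show the chest ahead of the arm with its handle towards the robot. In the top view the handle is at (211,250), the ledge at (267,220), the cross-bar at (285,189), the tea bowl at (293,212) and the saucer at (211,260). Next I fit the chest pose.

```bash
cat >> h.py <<'E'
def unproj(c,uv,z):
    R,t,f,cx,cy=P(c); C=-R.T@t; d=np.c_[(uv[:,0]-cx)/f,(uv[:,1]-cy)/f,np.ones(len(uv))]@R
    return (C+d*((z-C[2])/d[:,2])[:,None])[:,:2]
E
python3 - <<'E'
from h import *
np.set_printoptions(precision=4,suppress=True)
for c in("top","scene"):
    im=snap(c,c+"1")
    m=finder.regions_of(c,"lid")[0]["mask"].astype(np.uint8)
    mo=cv2.morphologyEx(m,cv2.MORPH_OPEN,np.ones((13,13)))
    cn=max(cv2.findContours(mo,0,1)[0],key=cv2.contourArea)[:,0].astype(float)
    w=unproj(c,cn,.130).astype(np.float32)*1000
    (ctr,sz,a)=cv2.minAreaRect(w); print(c,ctr,sz,a,m.sum(),mo.sum())
    mm=m-mo; ys,xs=np.nonzero(mm); print("rest",len(xs), xs.mean() if len(xs) else 0, ys.mean() if len(xs) else 0)
    for l in("prop","bracket","lid_handle"):
        k=finder.regions_of(c,l)
        if k: 
            ys,xs=np.nonzero(k[0]["mask"]); print(l,len(xs),xs.min(),xs.max(),ys.min(),ys.max())
a=cv2.imread("pics/top1.png")[130:280,150:320]; b=cv2.imread("pics/scene1.png")[155:275,270:430]
cv2.imwrite("pics/crop1.png",np.vstack([cv2.resize(a,(640,565),interpolation=2)]))
E
```

```text
top (593.8634033203125, 118.9864501953125) (264.4912109375, 222.7772979736328) 82.72783660888672 7310 6700
rest 610 243.47213114754098 215.88688524590165
prop 231 263 295 171 224
bracket 240 259 274 203 236
lid_handle 7414 170 296 154 254
scene (593.1566162109375, 107.4847183227539) (284.4014587402344, 232.8721466064453) 80.6484146118164 4486 4102
rest 384 342.2864583333333 202.0625
prop 234 296 330 197 233
bracket 286 300 323 199 231
lid_handle 4475 296 417 170 236
```

View pics/crop1.png

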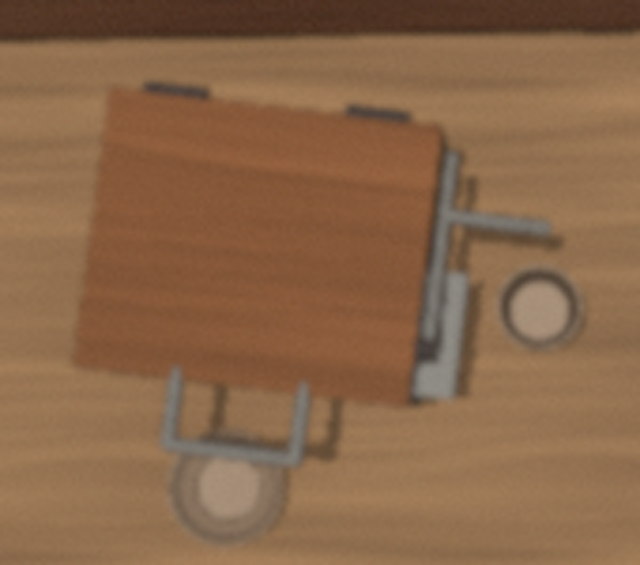

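```bash
cat >> h.py <<'E'
PSI=np.radians(-7.1); O=np.array([.595,.119,0]); RC=Ro.from_euler('z',PSI).as_matrix()
def ch(p): return O+RC@(np.array(p)/1000)
def lidpt(d,y,a): return [110-d*np.cos(a),y,125+d*np.sin(a)]
def bar(lid,s,y=-197): return [110-175*np.cos(lid)+105*np.cos(s),y,125+175*np.sin(lid)-105*np.sin(s)]
E
python3 - <<'E'
from h import *
for n,p in dict(hl=[-162,50,125],hr=[-162,-50,125],hand=[-162,0,131],tip=[40,-225,125],foot=[90,-142,130],br1=[-90,-159,100],br2=[10,-159,100],c1=[-112,-132,130],c2=[110,132,130],c3=[-112,132,130]).items():
    u,v=proj("top",ch(p)); print(n,ch(p).round(4),"crop",round((u-150+.5)*640/170),round((v-130+.5)*565/150))
E
```

```text
hl [0.4404 0.1886 0.125 ] crop 171 447
hr [0.4281 0.0894 0.125 ] crop 299 462
hand [0.4342 0.139  0.131 ] crop 233 455
tip [ 0.6069 -0.1092  0.125 ] crop 553 229
foot [ 0.6668 -0.033   0.13  ] crop 454 153
br1 [ 0.486  -0.0277  0.1   ] crop 451 386
br2 [ 0.5853 -0.04    0.1   ] crop 466 261
c1 [0.4675 0.0019 0.13  ] crop 410 410
c2 [0.7205 0.2364 0.13  ] crop 110 89
c3 [0.5002 0.2638 0.13  ] crop 74 371
```

>>> {"api": "play_rows", "payload": {
  "rows": [
    [48,0,0,0,0,0,9.4],
    [48,0,0,0,0,0,9.4],
    [48,0,0,0,0,0,9.4],
    [48,0,0,0,0,0,9.4],
    [48,0,0,0,0,0,9.4],
    [48,0,0,0,0,0,9.4],
    [48,0,0,0,0,0,9.4],
    [48,0,0,0,0,0,9.5]
  ],
  "grip_force": 40
}}

```text
clock: 2.9
tool_pos: [0.2321, 0.5803, 0.4048]
eef_rot: [0.751, 0.66, 0.0, -0.0]
contact_force: [-0.0, 0.4, 0.1]
opening: 0.481
finger_force: 0.0
```

>>> {"api": "play_rows", "payload": {
  "rows": [
    [48,-0.045,0.028,0,0,0,0],
    [48,-0.052,0.032,0,0,0,0],
    [48,-0.052,0.032,0,0,0,0],
    [48,-0.052,0.032,0,0,0,0],
    [48,-0.052,0.032,0,0,0,0],
    [48,-0.052,0.032,0,0,0,0],
    [48,-0.052,0.032,0,0,0,0],
    [48,-0.045,0.028,0,0,0,0]
  ]
}}

```text
clock: 3.9
tool_pos: [0.4294, 0.1485, 0.405]
eef_rot: [0.75, 0.662, 0.0, 0.0]
contact_force: [0.7, -0.6, 0.6]
opening: 0.48
finger_force: 0.0
```

```bash
cat >> h.py <<'E'
def chk(target=None):
    "tool pose; grasp point in chest frame (mm); tool-axes correction to target (chest mm)"
    s=status.get_state(); R=Ro.from_quat(s["eef_rot"]).as_matrix()
    g=s["tool_pos"]+R[:,2]*r.grip_depth; gc=RC.T@(g-O)*1000
    print("t",round(s["clock"],2),"TCP",s["tool_pos"].round(4),"grasp chest mm",gc.round(1),"F chest",(RC.T@s["contact_force"]).round(1),"open",round(s["opening"],3),"ff",round(s["finger_force"],1))
    print("toolz chest",(RC.T@R[:,2]).round(3),"tooly chest",(RC.T@R[:,1]).round(3),"q",s["q"].round(2))
    if target is not None: print("tool shift m",(R.T@(ch(target)-g)).round(4))
E
python3 -c "
from h import *
chk([-162,0,125])"
```

```text
t 3.9 TCP [0.4294 0.1485 0.405 ] grasp chest mm [-167.9    8.9  257.7] F chest [ 0.8 -0.5  0.6] open 0.48 ff 0.0
toolz chest [ 0.001  0.    -1.   ] tooly chest [ 1.    -0.001  0.001] q [-0.51  0.47  0.11  2.07 -0.09  0.6  -0.46]
tool shift m [-0.009   0.0058  0.1327]
```

>>> {"api": "play_rows", "payload": {
  "rows": [
    [48,-0.009,0.006,0.02,0,0,0],
    [48,0,0,0.03,0,0,0],
    [48,0,0,0.03,0,0,0],
    [48,0,0,0.03,0,0,0],
    [48,0,0,0.02,0,0,0],
    [48,0,0,0.003,0,0,0],
    [48,0,0,0,0,0,0]
  ]
}}

```text
clock: 4.78
tool_pos: [0.4336, 0.1411, 0.2721]
eef_rot: [0.75, 0.662, 0.0, 0.0]
contact_force: [-0.2, 0.4, 0.2]
opening: 0.488
finger_force: 0.0
```

>>> {"api": "play_rows", "payload": {
  "rows": [
    [0,0,0,0,0,0,0],
    [0,0,0,0,0,0,0],
    [0,0,0,0,0,0,0],
    [0,0,0,0,0,0,0],
    [0,0,0,0,0,0,0],
    [0,0,0,0,0,0,0]
  ]
}}

```text
clock: 5.52
tool_pos: [0.4349, 0.1408, 0.2722]
eef_rot: [0.75, 0.661, 0.002, 0.001]
contact_force: [5.2, -2.9, 3.5]
opening: 0.117
finger_force: 39.0
```

```bash
python3 -c "
from h import *
chk([-162,0,125])
R=272
A=np.arange(0,1.13,.04)
p=np.c_[110-R*np.cos(A),125+R*np.sin(A)]
print(np.c_[A[1:],np.diff(p,axis=0)].round(1).tolist())"
```

```text
t 5.53 TCP [0.4349 0.1408 0.2722] grasp chest mm [-160.9    2.   124.9] F chest [ 5.5 -2.2  3.5] open 0.117 ff 39.0
toolz chest [ 0.004  0.001 -1.   ] tooly chest [ 1.    -0.002  0.004] q [-0.44  0.73  0.04  2.18 -0.13  0.23 -0.41]
tool shift m [-0.002  -0.0011 -0.0001]
[[0.0, 0.2, 10.9], [0.1, 0.7, 10.9], [0.1, 1.1, 10.8], [0.2, 1.5, 10.8], [0.2, 1.9, 10.7], [0.2, 2.4, 10.6], [0.3, 2.8, 10.5], [0.3, 3.2, 10.4], [0.4, 3.6, 10.3], [0.4, 4.0, 10.1], [0.4, 4.4, 9.9], [0.5, 4.8, 9.7], [0.5, 5.2, 9.5], [0.6, 5.6, 9.3], [0.6, 6.0, 9.1], [0.6, 6.3, 8.9], [0.7, 6.7, 8.6], [0.7, 7.0, 8.3], [0.8, 7.3, 8.0], [0.8, 7.7, 7.7], [0.8, 8.0, 7.4], [0.9, 8.2, 7.1], [0.9, 8.5, 6.8], [1.0, 8.8, 6.4], [1.0, 9.0, 6.1], [1.0, 9.3, 5.7], [1.1, 9.5, 5.3], [1.1, 9.7, 4.9]]
```

>>> {"api": "play_rows", "payload": {
  "rows": [
    [0,0,0.0002,-0.0109,0,0,0],
    [0,0,0.0007,-0.0109,0,0,0],
    [0,0,0.0011,-0.0108,0,0,0],
    [0,0,0.0015,-0.0108,0,0,0],
    [0,0,0.0019,-0.0107,0,0,0],
    [0,0,0.0024,-0.0106,0,0,0],
    [0,0,0.0028,-0.0105,0,0,0]
  ]
}}

```text
clock: 6.4
tool_pos: [0.4455, 0.1395, 0.3462]
eef_rot: [0.75, 0.662, 0.001, 0.001]
contact_force: [10.1, -2.0, -17.5]
opening: 0.112
finger_force: 41.0
```

```bash
python3 -c "
from h import *
chk(lidpt(272,0,.28))"
```

```text
t 6.4 TCP [0.4455 0.1395 0.3462] grasp chest mm [-150.4    1.9  198.9] F chest [ 10.3  -0.7 -17.5] open 0.112 ff 41.0
toolz chest [ 0.003  0.    -1.   ] tooly chest [ 1.    -0.001  0.003] q [-0.46  0.59  0.09  2.1  -0.11  0.45 -0.41]
tool shift m [-0.0019 -0.001  -0.0012]
```

>>> {"api": "play_rows", "payload": {
  "rows": [
    [0,0,0.0032,-0.0104,0,0,0],
    [0,0,0.0036,-0.0103,0,0,0],
    [0,0,0.004,-0.0101,0,0,0],
    [0,0,0.0044,-0.0099,0,0,0],
    [0,0,0.0048,-0.0097,0,0,0],
    [0,0,0.0052,-0.0095,0,0,0],
    [0,0,0.0056,-0.0093,0,0,0]
  ]
}}

```text
clock: 7.28
tool_pos: [0.4763, 0.1355, 0.4144]
eef_rot: [0.75, 0.662, 0.001, 0.001]
contact_force: [15.1, -0.6, -25.5]
opening: 0.111
finger_force: 41.5
```

>>> {"api": "play_rows", "payload": {
  "rows": [
    [0,0,0.006,-0.0091,0,0,0],
    [0,0,0.0063,-0.0089,0,0,0],
    [0,0,0.0067,-0.0086,0,0,0],
    [0,0,0.007,-0.0083,0,0,0],
    [0,0,0.0073,-0.008,0,0,0],
    [0,0,0.0077,-0.0077,0,0,0],
    [0,0,0.008,-0.0074,0,0,0]
  ]
}}

```text
clock: 8.15
tool_pos: [0.5239, 0.1297, 0.4694]
eef_rot: [0.75, 0.662, -0.002, -0.0]
contact_force: [15.0, 0.4, -34.7]
opening: 0.103
finger_force: 42.2
```

>>> {"api": "play_rows", "payload": {
  "rows": [
    [0,0,0.0082,-0.0071,0,0,0],
    [0,0,0.0085,-0.0068,0,0,0],
    [0,0,0.0088,-0.0064,0,0,0],
    [0,0,0.009,-0.0061,0,0,0],
    [0,0,0.0093,-0.0057,0,0,0],
    [0,0,0.0095,-0.0053,0,0,0],
    [0,0,0,0,0,0,0],
    [0,0,0,0,0,0,0]
  ]
}}

```text
clock: 9.15
tool_pos: [0.5752, 0.123, 0.5057]
eef_rot: [0.75, 0.662, -0.005, -0.002]
contact_force: [8.5, -0.2, -25.4]
opening: 0.105
finger_force: 41.5
```

```bash
python3 -c "
from h import *
chk(lidpt(272,0,1.08))"
```

```text
t 9.15 TCP [0.5752 0.123  0.5057] grasp chest mm [-21.5   0.8 358.4] F chest [  8.4   0.9 -25.4] open 0.105 ff 41.5
toolz chest [-0.009 -0.005 -1.   ] tooly chest [ 1.     0.    -0.009] q [-0.37  0.54  0.14  1.55 -0.08  1.07 -0.34]
tool shift m [-0.0009  0.0032 -0.0065]
```

>>> {"api": "play_rows", "payload": {
  "rows": [
    [48,0,0,0,0,0,0],
    [48,0,0,0,0,0,0],
    [48,0,0,0,0,0,0],
    [48,0,0,-0.03,0,0,0],
    [48,0,0,-0.04,0,0,0],
    [48,-0.02,0.01,0,0,0,0],
    [48,-0.05,0.02,0,0,0,0],
    [48,-0.05,0.03,0,0,0,0]
  ]
}}

```text
clock: 10.15
tool_pos: [0.6204, -0.0039, 0.5828]
eef_rot: [0.749, 0.663, 0.001, 0.0]
contact_force: [1.6, 0.5, -0.5]
opening: 0.476
finger_force: 0.0
```

>>> {"api": "play_rows", "payload": {
  "rows": [
    [48,-0.05,0.02,0,0,0,0],
    [48,-0.031,0.015,0,0,0,0],
    [48,0,0,0,0,0,0]
  ]
}}

```text
clock: 10.52
tool_pos: [0.6452, -0.0917, 0.5818]
eef_rot: [0.752, 0.66, -0.0, 0.001]
contact_force: [0.1, 0.0, 0.0]
opening: 0.481
finger_force: 0.0
```

```bash
python3 -c "
from h import *
chk([76,-200,186])
for c in('top','scene'):
    snap(c,c+'2')
    for l in('prop','prop_grip','prop_pivot','bracket','lid','lid_handle'):
        print(c,l,[(round(d['score'],2),(RC.T@(world(c,d['at'])-O)*1000).round(0)) for d in finder.spot_in(c,l)[:1]])
a=cv2.imread('pics/top2.png')[150:270,210:320]; b=cv2.imread('pics/scene2.png')[130:250,280:390]
cv2.imwrite('pics/crop2.png',np.hstack([cv2.resize(x,(400,436),interpolation=2) for x in (a,b)]))
"
```

```text
t 10.53 TCP [ 0.6452 -0.0917  0.5818] grasp chest mm [  75.9 -203.1  434.5] F chest [0.1 0.  0. ] open 0.481 ff 0.0
toolz chest [ 0.001 -0.002 -1.   ] tooly chest [ 1.    -0.006  0.001] q [-0.01  0.59  0.17  1.2  -0.09  1.35  0.02]
tool shift m [ 3.600e-03 -1.000e-04  2.485e-01]
top prop [(0.42, array([ 39.,  17., 261.]))]
top prop_grip []
top prop_pivot []
top bracket []
top lid [(0.84, array([ 39.,  13., 262.]))]
top lid_handle [(0.85, array([ 39.,  16., 260.]))]
scene prop [(0.58, array([  68., -141.,  190.]))]
scene prop_grip [(0.21, array([   3., -741.,   16.]))]
scene prop_pivot [(0.77, array([  70., -148.,  191.]))]
scene bracket [(0.58, array([ -42., -143.,  101.]))]
scene lid [(0.69, array([ 54., -13., 229.]))]
scene lid_handle [(0.86, array([ 56., -15., 231.]))]
```

View pics/crop2.png

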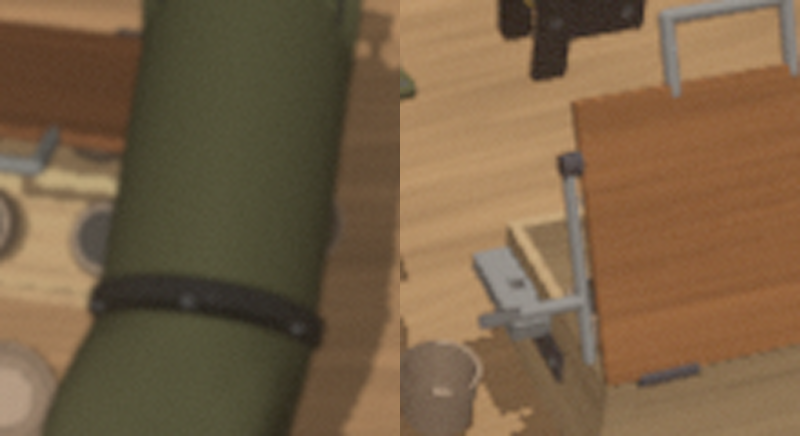

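The crop shows the lid up, the prop along it, and the hole as a dark dot at crop (516,283). I'll compute its chest x and the lid angle.

```bash
python3 -c "
from h import *
b=cv2.imread('pics/scene2.png').astype(float).sum(2)/3
print(b[203:213,304:320].astype(int))
for uv in ([311.4,207.4],[312.4,208.4]):
    w=unproj('scene',np.array([uv]),.1)[0]; print((RC.T@(np.array([*w,.1])-O)*1000).round(1))
k=400/110
def cc(p):
    u,v=proj('scene',ch(p)); return round((u-280+.5)*k+400),round((v-130+.5)*436/120)
for a in (1.0,1.04,1.08,1.12): print(a,'piv',cc(lidpt(175,-142,a)),'foot',cc(lidpt(20,-142,a)),'bartip',cc(lidpt(70,-225,a)),'hand-',cc(lidpt(272,-50,a)))
print('bracket corners',[cc([x,y,100]) for x in(-90,10) for y in(-159,-125)], 'nom',cc([-40,-142,100]))
"
```

```text
[[145 146 145 147 145 146 145 147 131 105  91  91 105 144 158 148]
 [143 147 146 144 147 147 148 145 145 130 102  92  89 130 152 158]
 [142 145 148 146 144 146 146 146 147 147 119  92  90 108 144 159]
 [132 145 146 146 146 136 138 135 134 132 127 108  90  88 130 155]
 [120 139 147 146 144 132 121 111 102 103 133 131 101  88 107 137]
 [ 94 131 143 147 147 138 118 104  97  96 125 143 119  91  90 106]
 [ 86 118 142 147 147 146 135 125 122 127 134 143 131 103  89  92]
 [ 85  96 133 142 146 145 141 143 145 146 144 146 146 119  90  89]
 [100  82 119 141 145 144 147 145 146 147 146 145 146 120  92  89]
 [114  83  97 125 142 146 146 145 144 147 147 145 145 128 106 106]]
[ -54.4 -140.   100. ]
[ -49.1 -138.8  100. ]
1.0 piv (560, 166) foot (589, 366) bartip (478, 324) hand- (654, 18)
1.04 piv (563, 167) foot (590, 366) bartip (479, 325) hand- (660, 18)
1.08 piv (567, 168) foot (590, 366) bartip (480, 326) hand- (666, 18)
1.12 piv (570, 169) foot (591, 366) bartip (481, 327) hand- (673, 19)
bracket corners [(481, 262), (517, 254), (523, 336), (561, 328)] nom (520, 294)
```

>>> {"api": "play_rows", "payload": {
  "rows": [
    [48,0.003,0,0.03,0,0,0],
    [48,0,0,0.05,0,0,0],
    [48,0,0,0.05,0,0,0],
    [48,0,0,0.05,0,0,0],
    [48,0,0,0.04,0,0,0],
    [48,0,0,0.02,0,0,0],
    [48,0,0,0.008,0,0,0],
    [48,0,0,0,0,0,0]
  ]
}}

```text
clock: 12.22
tool_pos: [0.6459, -0.0852, 0.3336]
eef_rot: [0.75, 0.662, 0.0, 0.0]
contact_force: [-0.5, -0.3, 0.1]
opening: 0.479
finger_force: 0.0
```

>>> {"api": "play_rows", "payload": {
  "rows": [
    [0,0,0,0,0,0,0],
    [0,0,0,0,0,0,0],
    [0,0,0,0,0,0,0],
    [0,0,0,0,0,0,0],
    [0,0,0,0,0,0,0],
    [0,0,0,0,0,0,0]
  ],
  "grip_force": 10
}}

```text
clock: 12.98
tool_pos: [0.6455, -0.085, 0.3338]
eef_rot: [0.75, 0.662, -0.0, -0.0]
contact_force: [-3.9, 0.5, 5.9]
opening: 0.127
finger_force: 9.5
```

```bash
python3 -c "
from h import *
chk([76,-200,186])
for a in (1.02,1.05,1.07):
  p=np.array([bar(a,s) for s in np.arange(a,1.75,.05)])
  print(a,p[0],[(round(x[0],1),round(x[2],1)) for x in np.diff(p,axis=0)])
"
```

```text
t 12.97 TCP [ 0.6455 -0.085   0.3338] grasp chest mm [  75.3 -196.2  186.5] F chest [-3.9  0.   5.9] open 0.127 ff 9.5
toolz chest [-0.  0. -1.] tooly chest [ 1. -0. -0.] q [-0.    0.81  0.12  1.56 -0.12  0.78  0.04]
tool shift m [-0.0038  0.0007  0.0005]
1.02 [  73.36438341 -197.          184.64756154] [(np.float64(-4.5), np.float64(-2.6)), (np.float64(-4.7), np.float64(-2.4)), (np.float64(-4.8), np.float64(-2.2)), (np.float64(-4.9), np.float64(-1.9)), (np.float64(-5.0), np.float64(-1.7)), (np.float64(-5.1), np.float64(-1.4)), (np.float64(-5.1), np.float64(-1.2)), (np.float64(-5.2), np.float64(-0.9)), (np.float64(-5.2), np.float64(-0.7)), (np.float64(-5.2), np.float64(-0.4)), (np.float64(-5.2), np.float64(-0.1)), (np.float64(-5.2), np.float64(0.1)), (np.float64(-5.2), np.float64(0.4)), (np.float64(-5.2), np.float64(0.7))]
1.05 [  75.17002665 -197.          185.71962579] [(np.float64(-4.6), np.float64(-2.5)), (np.float64(-4.7), np.float64(-2.3)), (np.float64(-4.8), np.float64(-2.0)), (np.float64(-4.9), np.float64(-1.8)), (np.float64(-5.0), np.float64(-1.5)), (np.float64(-5.1), np.float64(-1.3)), (np.float64(-5.1), np.float64(-1.0)), (np.float64(-5.2), np.float64(-0.8)), (np.float64(-5.2), np.float64(-0.5)), (np.float64(-5.2), np.float64(-0.2)), (np.float64(-5.2), np.float64(0.0)), (np.float64(-5.2), np.float64(0.3)), (np.float64(-5.2), np.float64(0.5))]
1.07 [  76.39130397 -197.          186.4040353 ] [(np.float64(-4.7), np.float64(-2.4)), (np.float64(-4.8), np.float64(-2.2)), (np.float64(-4.9), np.float64(-1.9)), (np.float64(-5.0), np.float64(-1.7)), (np.float64(-5.1), np.float64(-1.4)), (np.float64(-5.1), np.float64(-1.2)), (np.float64(-5.2), np.float64(-0.9)), (np.float64(-5.2), np.float64(-0.7)), (np.float64(-5.2), np.float64(-0.4)), (np.float64(-5.2), np.float64(-0.1)), (np.float64(-5.2), np.float64(0.1)), (np.float64(-5.2), np.float64(0.4)), (np.float64(-5.2), np.float64(0.7))]
```

>>> {"api": "play_rows", "payload": {
  "rows": [
    [0,0,-0.0094,0.0048,0,0,0],
    [0,0,-0.0098,0.0037,0,0,0],
    [0,0,-0.0101,0.0027,0,0,0],
    [0,0,-0.0103,0.0017,0,0,0],
    [0,0,-0.0104,0.0007,0,0,0],
    [0,0,-0.0104,-0.0003,0,0,0],
    [0,0,0,0,0,0,0]
  ],
  "grip_force": 15
}}

```text
clock: 13.85
tool_pos: [0.5837, -0.0772, 0.3196]
eef_rot: [0.75, 0.662, -0.002, -0.002]
contact_force: [-0.9, 1.9, -10.4]
opening: 0.121
finger_force: 15.8
```

```bash
cat >> h.py <<'E'
from scipy.optimize import fsolve
def foot(l,s): return [110-175*np.cos(l)+155*np.cos(s),125+175*np.sin(l)-155*np.sin(s)]
def ls_bar(x,z): return fsolve(lambda q:[bar(*q)[0]-x,bar(*q)[2]-z],[.85,1.8])
def ls_foot(x,z): return fsolve(lambda q:[foot(*q)[0]-x,foot(*q)[1]-z],[.85,1.8])
def where():
    s=status.get_state(); R=Ro.from_quat(s["eef_rot"]).as_matrix()
    g=RC.T@(s["tool_pos"]+R[:,2]*r.grip_depth-O)*1000; q=ls_bar(g[0],g[2])
    print("t",round(s["clock"],2),"bar",g.round(1),"lid,s",q.round(3),"foot",np.round(foot(*q),1),"F",(RC.T@s["contact_force"]).round(1),"open",round(s["opening"],3)); return g
E
python3 -c "
from h import *
g=where()
q1=ls_bar(g[0],g[2]) 
q2=ls_foot(-49,109); print(q2)
for n,qa in (('meas',q1),('model',np.array([1.06,1.66]))):
  p=np.array([bar(*(qa+(q2-qa)*k/14)) for k in range(15)])
  d=np.diff(p,axis=0);print(n,(d[:,[0,2]]).round(1).tolist())
"
```

```text
t 13.85 bar [  12.2 -196.   172.3] lid,s [1.05  1.673] foot [  7.1 122.6] F [ -1.1   1.7 -10.4] open 0.121
[0.85841114 1.86275124]
meas [[-3.5, -1.0], [-3.5, -1.1], [-3.4, -1.1], [-3.4, -1.1], [-3.4, -1.1], [-3.4, -1.1], [-3.4, -1.1], [-3.3, -1.1], [-3.3, -1.1], [-3.3, -1.1], [-3.3, -1.1], [-3.2, -1.1], [-3.2, -1.1], [-3.2, -1.1]]
model [[-3.7, -1.1], [-3.7, -1.1], [-3.7, -1.1], [-3.6, -1.1], [-3.6, -1.1], [-3.6, -1.1], [-3.6, -1.2], [-3.5, -1.2], [-3.5, -1.2], [-3.5, -1.2], [-3.5, -1.2], [-3.4, -1.2], [-3.4, -1.2], [-3.4, -1.2]]
```

>>> {"api": "play_rows", "payload": {
  "rows": [
    [0,0,-0.0035,0.001,0,0,0],
    [0,0,-0.0035,0.0011,0,0,0],
    [0,0,-0.0034,0.0011,0,0,0],
    [0,0,-0.0034,0.0011,0,0,0],
    [0,0,-0.0034,0.0011,0,0,0],
    [0,0,-0.0034,0.0011,0,0,0],
    [0,0,-0.0034,0.0011,0,0,0]
  ]
}}

```text
clock: 14.72
tool_pos: [0.562, -0.0744, 0.3128]
eef_rot: [0.75, 0.662, 0.0, 0.0]
contact_force: [2.7, 1.3, 3.6]
opening: 0.121
finger_force: 14.5
```

>>> {"api": "play_rows", "payload": {
  "rows": [
    [0,0,-0.0033,0.0011,0,0,0],
    [0,0,-0.0033,0.0011,0,0,0],
    [0,0,-0.0033,0.0011,0,0,0],
    [0,0,-0.0033,0.0011,0,0,0],
    [0,0,-0.0032,0.0011,0,0,0],
    [0,0,-0.0032,0.0011,0,0,0],
    [0,0,-0.0032,0.0011,0,0,0],
    [0,0,0,0,0,0,0]
  ]
}}

```text
clock: 15.72
tool_pos: [0.5385, -0.0715, 0.3044]
eef_rot: [0.75, 0.662, -0.001, -0.001]
contact_force: [1.8, 3.7, -1.5]
opening: 0.123
finger_force: 15.0
```

```bash
python3 -c "
from h import *
g=where()
b=snap('scene','scene3')[130:250,280:390,::-1]
cv2.imwrite('pics/crop3.png',cv2.resize(b,(550,600),interpolation=2))
def cc(p):
    u,v=proj('scene',ch(p)); return round((u-280+.5)*5),round((v-130+.5)*5)
q=ls_bar(g[0],g[2]);f=foot(*q);print('pred foot',cc([f[0],-142,f[1]]),'pivot',cc(lidpt(175,-142,q[0])))
for x in (-49,): 
  for z in (104,100,95,90,86):
    q=ls_foot(x,z); print(x,z,q.round(3),np.round(bar(*q),1))
"
```

```text
t 15.72 bar [ -32.8 -195.9  157.1] lid,s [0.863 1.851] foot [-46.7 109. ] F [ 1.3  3.9 -1.5] open 0.123
pred foot (162, 387) pivot (205, 230)
-49 104 [0.826 1.834] [ -36.  -197.   152.3]
-49 100 [0.8   1.812] [ -37.  -197.   148.6]
-49 95 [0.767 1.785] [ -38.4 -197.   143.9]
-49 90 [0.734 1.76 ] [ -39.6 -197.   139.1]
-49 86 [0.708 1.74 ] [ -40.6 -197.   135.3]
```

View pics/crop3.png

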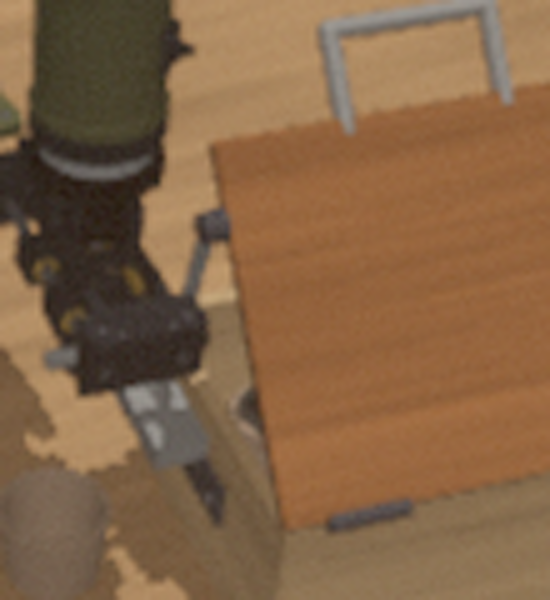

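The picture shows the foot over the ledge, hidden behind the fingers, with the pivot at crop (212,225), about where predicted. Now I lower it with a light grip.

>>> {"api": "play_rows", "payload": {
  "rows": [
    [0,0,-0.0008,0.0012,0,0,0],
    [0,0,-0.0008,0.0012,0,0,0],
    [0,0,-0.0008,0.0012,0,0,0],
    [0,0,-0.0008,0.0012,0,0,0],
    [0,0,-0.0002,0.0008,0,0,0],
    [0,0,-0.0002,0.0008,0,0,0],
    [0,0,0,0,0,0,0]
  ],
  "grip_force": 8
}}

```text
clock: 16.65
tool_pos: [0.5355, -0.0711, 0.2983]
eef_rot: [0.75, 0.662, -0.0, -0.0]
contact_force: [1.0, 4.8, -1.6]
opening: 0.122
finger_force: 8.0
```

```bash
python3 -c "
from h import *
where()"
```

```text
t 16.65 bar [ -35.7 -196.   151. ] lid,s [0.818 1.821] foot [-48.  102.5] F [ 0.4  4.9 -1.6] open 0.122
```

>>> {"api": "play_rows", "payload": {
  "rows": [
    [0,0,-0.0005,0.0008,0,0,0],
    [0,0,-0.0005,0.0008,0,0,0],
    [0,0,-0.0005,0.0008,0,0,0],
    [0,0,0,0,0,0,0]
  ]
}}

```text
clock: 17.15
tool_pos: [0.534, -0.0709, 0.2959]
eef_rot: [0.75, 0.662, -0.0, -0.0]
contact_force: [1.5, 4.4, -1.7]
opening: 0.119
finger_force: 8.0
```

```bash
python3 -c "
from h import *
where()"
```

```text
t 17.15 bar [ -37.2 -196.   148.6] lid,s [0.8   1.814] foot [-49.2 100. ] F [ 0.9  4.6 -1.7] open 0.119
```

>>> {"api": "play_rows", "payload": {
  "rows": [
    [0,0,-0.0002,0.0008,0,0,0],
    [0,0,-0.0002,0.0008,0,0,0],
    [0,0,0,0,0,0,0]
  ]
}}

```text
clock: 17.52
tool_pos: [0.5335, -0.0709, 0.2942]
eef_rot: [0.75, 0.662, -0.0, -0.001]
contact_force: [0.8, 5.3, -1.9]
opening: 0.12
finger_force: 8.0
```

```bash
python3 -c "
from h import *
where()"
```

```text
t 17.52 bar [ -37.7 -196.   146.9] lid,s [0.788 1.804] foot [-49.3  98.3] F [ 0.1  5.4 -1.9] open 0.12
```

>>> {"api": "play_rows", "payload": {
  "rows": [
    [0,0,-0.0002,0.0008,0,0,0],
    [0,0,-0.0002,0.0008,0,0,0],
    [0,0,0,0,0,0,0]
  ]
}}

```text
clock: 17.9
tool_pos: [0.533, -0.0709, 0.2926]
eef_rot: [0.75, 0.662, -0.0, -0.001]
contact_force: [1.0, 4.8, -2.0]
opening: 0.124
finger_force: 8.0
```

```bash
python3 -c "
from h import *
where()"
```

```text
t 17.9 bar [ -38.2 -196.   145.3] lid,s [0.777 1.796] foot [-49.4  96.6] F [ 0.4  4.9 -2. ] open 0.124
```

>>> {"api": "play_rows", "payload": {
  "rows": [
    [0,0,-0.0002,0.0008,0,0,0],
    [0,0,-0.0002,0.0008,0,0,0],
    [0,0,0,0,0,0,0]
  ]
}}

```text
clock: 18.27
tool_pos: [0.5325, -0.0708, 0.2911]
eef_rot: [0.75, 0.662, -0.001, -0.001]
contact_force: [0.5, 5.4, -1.0]
opening: 0.121
finger_force: 8.0
```

>>> {"api": "play_rows", "payload": {
  "rows": [
    [0,0,-0.0002,0.0008,0,0,0],
    [0,0,-0.0002,0.0008,0,0,0],
    [0,0,0,0,0,0,0]
  ]
}}

```text
clock: 18.65
tool_pos: [0.532, -0.0707, 0.2894]
eef_rot: [0.75, 0.662, -0.001, -0.001]
contact_force: [0.8, 4.8, -0.8]
opening: 0.121
finger_force: 7.9
```

```bash
python3 -c "
from h import *
where()"
```

```text
t 18.65 bar [ -39.5 -196.   142.1] lid,s [0.754 1.781] foot [-49.9  93.2] F [ 0.2  4.8 -0.8] open 0.121
```

>>> {"api": "play_rows", "payload": {
  "rows": [
    [0,0,-0.0002,0.0008,0,0,0],
    [0,0,-0.0002,0.0008,0,0,0],
    [0,0,0,0,0,0,0]
  ]
}}

```text
clock: 19.02
tool_pos: [0.5314, -0.0707, 0.2878]
eef_rot: [0.75, 0.662, -0.001, -0.001]
contact_force: [0.1, 5.3, 1.3]
opening: 0.123
finger_force: 7.9
```

>>> {"api": "play_rows", "payload": {
  "rows": [
    [0,0,-0.0002,0.0008,0,0,0],
    [0,0,-0.0002,0.0008,0,0,0],
    [0,0,0,0,0,0,0]
  ]
}}

```text
clock: 19.4
tool_pos: [0.5309, -0.0706, 0.2862]
eef_rot: [0.75, 0.662, -0.001, -0.001]
contact_force: [-1.6, 5.2, -0.5]
opening: 0.119
finger_force: 7.9
```

```bash
python3 -c "
from h import *
g=where()
b=snap('scene','scene4')[130:250,280:390,::-1]
cv2.imwrite('pics/crop4.png',cv2.resize(b,(550,600),interpolation=2))
def cc(p):
    u,v=proj('scene',ch(p)); return round((u-280+.5)*5),round((v-130+.5)*5-5)
for q in (.72,.76,.80,.84): print(q,'pivot',cc(lidpt(175,-142,q)),'h',cc(lidpt(272,-50,q)),cc(lidpt(272,50,q)),'corner',cc(lidpt(222,-132,q)))
"
```

```text
t 19.4 bar [ -40.7 -196.   138.9] lid,s [0.732 1.767] foot [-50.5  89.9] F [-2.2  5.  -0.5] open 0.119
0.72 pivot (191, 233) h (298, 45) (452, 18) corner (187, 151)
0.76 pivot (194, 230) h (304, 39) (459, 13) corner (192, 147)
0.8 pivot (198, 228) h (311, 34) (467, 8) corner (197, 143)
0.84 pivot (202, 226) h (318, 30) (475, 3) corner (202, 141)
```

View pics/crop4.png

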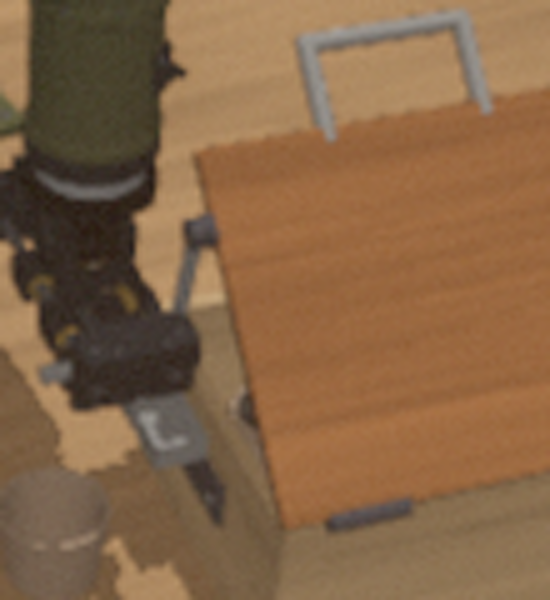

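The handle corner at crop (300,40) puts the lid at about 0.74 rad. That is below the 0.80 of a foot resting on the ledge, so the foot is in the hole. I go on down until it bottoms.

>>> {"api": "play_rows", "payload": {
  "rows": [
    [0,0,-0.0002,0.0008,0,0,0],
    [0,0,-0.0002,0.0008,0,0,0],
    [0,0,0,0,0,0,0]
  ]
}}

```text
clock: 19.82
tool_pos: [0.5303, -0.0705, 0.2846]
eef_rot: [0.75, 0.662, -0.001, -0.002]
contact_force: [-0.0, 5.5, -0.7]
opening: 0.121
finger_force: 7.9
```

>>> {"api": "play_rows", "payload": {
  "rows": [
    [0,0,-0.0002,0.0007,0,0,0],
    [0,0,-0.0001,0.0006,0,0,0],
    [0,0,0,0,0,0,0]
  ]
}}

```text
clock: 20.2
tool_pos: [0.5299, -0.0705, 0.2833]
eef_rot: [0.75, 0.662, -0.001, -0.002]
contact_force: [-1.9, 5.2, 0.3]
opening: 0.12
finger_force: 7.9
```

```bash
python3 -c "
from h import *
g=where()"
```

```text
t 20.2 bar [ -41.7 -196.   136. ] lid,s [0.711 1.754] foot [-50.9  86.8] F [-2.5  4.9  0.3] open 0.12
```

>>> {"api": "play_rows", "payload": {
  "rows": [
    [0,0,-0.0001,0.0007,0,0,0],
    [0,0,-0.0001,0.0006,0,0,0],
    [0,0,0,0,0,0,0]
  ]
}}

```text
clock: 20.58
tool_pos: [0.5296, -0.0704, 0.282]
eef_rot: [0.75, 0.662, -0.001, -0.002]
contact_force: [-0.8, 5.8, 0.7]
opening: 0.122
finger_force: 7.8
```

```bash
python3 -c "
from h import *
g=where()"
```

```text
t 20.57 bar [ -42.2 -196.   134.7] lid,s [0.702 1.748] foot [-51.   85.5] F [-1.5  5.7  0.7] open 0.122
```

>>> {"api": "play_rows", "payload": {
  "rows": [
    [0,0,-0.0001,0.0007,0,0,0],
    [0,0,0,0.0006,0,0,0],
    [0,0,0,0,0,0,0]
  ]
}}

```text
clock: 20.95
tool_pos: [0.5293, -0.0704, 0.2807]
eef_rot: [0.75, 0.662, -0.002, -0.002]
contact_force: [-1.6, 5.7, 1.2]
opening: 0.118
finger_force: 7.8
```

```bash
python3 -c "
from h import *
g=where()"
```

```text
t 20.95 bar [ -42.6 -196.   133.4] lid,s [0.693 1.743] foot [-51.1  84.1] F [-2.3  5.5  1.2] open 0.118
```

>>> {"api": "play_rows", "payload": {
  "rows": [
    [0,0,0,0.0008,0,0,0],
    [0,0,0,0.0007,0,0,0],
    [0,0,0,0,0,0,0]
  ]
}}

```text
clock: 21.32
tool_pos: [0.5292, -0.0706, 0.2797]
eef_rot: [0.75, 0.662, -0.002, -0.002]
contact_force: [-2.6, 3.8, 6.8]
opening: 0.117
finger_force: 7.3
```

```bash
python3 -c "
from h import *
g=where()"
```

```text
t 21.32 bar [ -42.6 -196.3  132.4] lid,s [0.687 1.736] foot [-50.8  83.1] F [-3.1  3.4  6.8] open 0.117
```

>>> {"api": "play_rows", "payload": {
  "rows": [
    [0,0,0,0.0008,0,0,0],
    [0,0,0,0.0007,0,0,0],
    [0,0,0,0,0,0,0]
  ]
}}

```text
clock: 21.7
tool_pos: [0.5291, -0.0711, 0.2783]
eef_rot: [0.75, 0.662, -0.002, -0.002]
contact_force: [-3.8, 3.4, 7.7]
opening: 0.108
finger_force: 7.3
```

```bash
python3 -c "
from h import *
g=where()
b=snap('scene','scene5')[130:250,280:390,::-1]
cv2.imwrite('pics/crop5.png',cv2.resize(b,(550,600),interpolation=2))
"
```

```text
t 21.7 bar [ -42.6 -196.9  131. ] lid,s [0.678 1.726] foot [-50.3  81.6] F [-4.1  2.9  7.7] open 0.108
```

View pics/crop5.png

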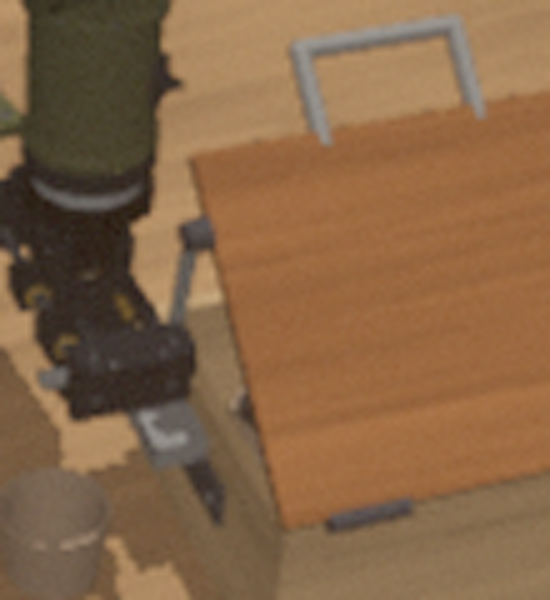

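The bottom has been felt (7 N upward, bar slipping lightly in the pads). The handle corner at crop (295,46) gives a lid of about 0.71 rad, so the foot is home. I release and retreat.

>>> {"api": "play_rows", "payload": {
  "rows": [
    [30,0,0,0,0,0,0],
    [48,0,0,0,0,0,0],
    [48,0,0,0,0,0,0],
    [48,0,0,-0.02,0,0,0],
    [48,0,0,-0.04,0,0,0],
    [48,-0.02,0,-0.05,0,0,0],
    [48,-0.03,0,-0.05,0,0,0],
    [48,-0.05,0,-0.03,0,0,0]
  ]
}}

```text
clock: 22.75
tool_pos: [0.519, -0.1698, 0.4705]
eef_rot: [0.748, 0.663, 0.001, 0.001]
contact_force: [-0.6, -1.1, -0.0]
opening: 0.481
finger_force: 0.0
```

>>> {"api": "play_rows", "payload": {
  "rows": [
    [48,-0.05,0,-0.02,0,0,0],
    [48,-0.05,0,0,0,0,0],
    [48,-0.05,0,0,0,0,0],
    [48,-0.02,0,0,0,0,0],
    [48,0,0,0,0,0,0],
    [48,0,0,0,0,0,0],
    [48,0,0,0,0,0,0],
    [48,0,0,0,0,0,0]
  ]
}}

```text
clock: 23.75
tool_pos: [0.498, -0.3375, 0.4881]
eef_rot: [0.749, 0.663, 0.0, -0.0]
contact_force: [0.3, 0.3, 0.8]
opening: 0.484
finger_force: 0.0
```

>>> {"api": "play_rows", "payload": {
  "rows": [
    [48,0,0,0,0,0,0],
    [48,0,0,0,0,0,0],
    [48,0,0,0,0,0,0],
    [48,0,0,0,0,0,0],
    [48,0,0,0,0,0,0],
    [48,0,0,0,0,0,0],
    [48,0,0,0,0,0,0],
    [48,0,0,0,0,0,0]
  ]
}}

```text
clock: 24.75
tool_pos: [0.4975, -0.3387, 0.488]
eef_rot: [0.75, 0.662, 0.0, -0.0]
contact_force: [1.0, -0.0, -0.3]
opening: 0.481
finger_force: 0.0
```

```bash
python3 -c "
from h import *
b=snap('scene','scene6')[130:250,280:390,::-1]
cv2.imwrite('pics/crop6.png',cv2.resize(b,(550,600),interpolation=2))
"
```

```text
(no output)
```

View pics/crop6.png

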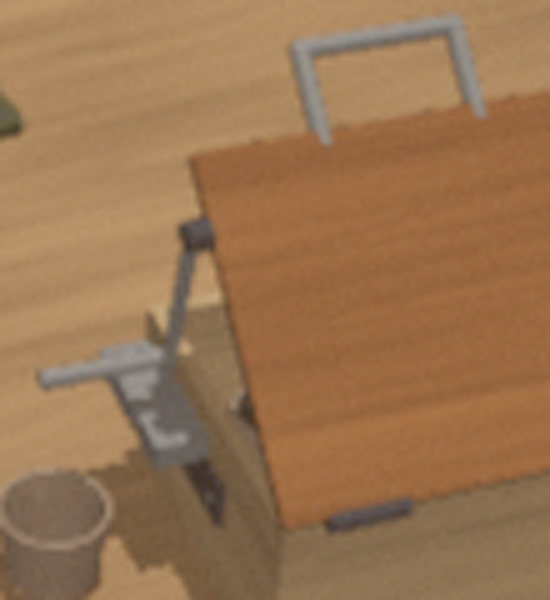

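The picture shows the lid unmoved after 3 s (handle corner still at crop (295,46)) and the rod standing in the ledge, with the robot clear. Handing in.

```bash
python3 -c "
from plant import r
print(r.finish_job())"
```

```text
the job is handed in; nothing more can be done
None
```

I handed the job in at about 25 s: the prop's foot bottomed in the ledge's hole under about 7 N, the lid stayed still at about 0.71 rad after I let go, and the arm is clear; the hand-in call returned no verdict.

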